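# Turn a face-down tin lid over with a lifter

### The arm

A 6-joint arm with a two-finger parallel gripper is mounted at the origin on the work surface. World frame = base frame: x ahead of the robot, y to its left, z up, the work surface at z = 0. Lengths are in m, angles in rad, forces in N, time in s.
With the tool pointing down it reaches from about 0.3 to 0.85 m from the base axis. Payload 4.2 kg.
Tool frame: the origin (TCP) lies on the centre line of the jaws, within the pads' length; the fingertips stand 17 mm ahead of it and the grasp point (between the pads) lies 2 mm behind it; z points along the fingers, x is the direction in which the jaws open and shut, and the axes are right-handed (so a half turn about z gives the same grasp; the last joint's range is limited). The gripper opens to 91 mm and grips with 3 to 60 N. Pads are 32 mm wide; open, the fingers measure 118 mm over their backs; the gripper's body (76 mm by 178 mm) begins 60 mm behind the grasp point.
Start: joints at [1.253, 0.32, 1.565, -0, 1.257, -0.02], TCP at [0.169, 0.55, 0.194] pointing down, gripper open.
Joint ranges: [-3.11, 3.11], [-0.84, 2.01], [0.21, 2.61], [-1.34, 4.49], [0.05, 2.63], [-2.56, 2.56]. Speed limits (rad/s): [2.57, 2.57, 3.14, 3.14, 3.14, 3.14].

### API

Orientations are given as [roll, pitch, yaw] about the fixed x, y, z axes, in that order (R = Rz(yaw) Ry(pitch) Rx(roll)).
In Python, from plant import arm, optics gives the robot as it stands. The module is installed in compiled form; this text tells all that it offers.
- The arm moves only by the tool carry_out, never from a script. Its argument "commands" is a list of rows, each an object of numbers: "ax", "ay", "az": the turn, a rotation vector about the world's x, y, z each as a share of 60 degrees, from -1 to 1; "dx", "dy", "dz": the shift along the world's x, y, z each as a share of 75 mm, from -1 to 1; "hand": the closure, from -1 (fully open) to 1 (shut), so that 0 is half open. In form: [{"ax": .., "ay": .., "az": .., "dx": .., "dy": .., "dz": .., "hand": ..}, ...]. A call has exactly 8 rows; each row shifts and turns the commanded pose from where the row before left it; what a row does not reach is not made up. A row lasts 1/12 s, in which the tool goes at most 41.7 mm and 7.16 degrees, less where a joint would pass 70% of its speed; a pose out of reach is approached as far as the arm can. A call with a number of a shift or a turn outside -1 to 1 is refused whole. A call with a gripper value outside its range is refused whole. The fingers move at their own pace and stop on an object; the grip force is fixed at half the most. Time passes only in rows, so rows that do not move let the fingers close, or fill a call up. It gives the time, the measured TCP pose, the force and the opening at its end, in the units of the state.
- arm.observe(): the state, without advancing time (a new reading comes with each control period).
- optics.camera(name): name is "scene" or "top"; returns a dict with "color" (400x640x3 uint8, blue, green, red), "vertical_fov" (degrees; the focal length in pixels is half the picture's height over the tangent of half this angle, whatever the lens; pixels are square), "cx", "cy" (the principal point, pixels), "cam_to_world" (4x4, takes a point from camera to world coordinates). Camera axes: x right, y down, z forward; pixel columns grow to the right and rows downward; lengths in m; the calibration is good to about 2 mm. A picture is of the moment at which its call begins. There is no depth.
- arm.hand_in(): hands the job in, once; it reports no verdict.
The state is a dict: "clock": time; "joint_pos": joint angles; "qd": joint speeds; "tau": joint torques, N m; "eef_pos": TCP position; "orientation": TCP orientation; "contact_force": force on the tool from outside, world axes, zero at the start; "wrist_torque": the same for the moment, N m; "opening": finger opening in m.
Only numpy, scipy, OpenCV 4.12 (cv2) and the standard library are available. Lean on these libraries where they do the work, as an engineer would, in place of code of your own. Each camera call takes 0.05 s, during which the arm holds its last target.

### The job

Two square gold tin lids sit on the blue turning board; one of them lies wrong way up, with its white inside showing. Pick up the orange-handled lifter, slide its blade under the overhanging edge of that lid and tip the lid over the step, so that it lies flat on the cork with its gold face up, without touching either lid with the fingers or disturbing the other lid. Then stand the lifter upright on the table top and let go of it.

Things in the scene. Friction and masses are not known exactly. Their poses are not given: they have to be found in the camera images.
- lid: The lid to turn: square slip lid 80 x 80 x 10 mm, 60 g, outside gold with red leaf print, inside white with a rim. Origin at its centre. z points out of the white inside: up at the start, down once turned. It lies in either bay of the board, square to it, far edge 1 to 3 mm short of the step, near edge 82 mm before the step, overhanging the support by 27 mm with a 14 mm gap to the table below.
- good_lid: The other lid, same size, already gold face up; it sits in the other bay, rim down, and stays there. Origin at its centre, z up.
- board: Fixed blue board, 230 mm wide (y). Origin at table height, on the step line, mid-width; x points from the lids to the cork. x -55 to 0 mm: support 14 mm high; at x = 0 a 4 mm step up; x 0 to 130 mm: cork, 18 mm high. Bays at y = +55 and -55 mm. A lid's near edge raised in an arc about the step line (blade tip some 60 mm from it) to 15 to 20 degrees past upright makes it fall over onto the cork.
- lifter_grip (a point): Lifter, 150 g, standing on its blade on the table. This point: on the axis of the orange post, 75 mm above the blade's underside. Post 20 (x) by 24 mm (y), top at 100 mm. Steel blade 3 mm thick, 45 mm wide (y), flat on the table, from 20 mm behind the post's axis to its tip 65 mm ahead; x points to the tip, z up the post. When tilted tip up, the heel must clear the table.
Not all that is in view belongs to the job. What is shaped like the part that bears lifter_grip but black or pink is not meant.

How it is judged:
On the way:
1. the lid is tipped up at least 35 degrees by the lifter (angle between lid's own z axis and vertical above 0.61 rad and contact force between lifter and lid above 0.03 N), for 0.1 s.
At the end, for the whole second after the job is handed in: The turned lid is at rest gold face up, level within 10 degrees, on the cork (centre 15 to 115 mm past the step line); the other lid is level and within 15 mm of where it was; the lifter stands upright within 10 degrees, at rest on the table top itself (angle between lid's own z axis and vertical above 2.96 rad and x of lid in the frame of board between 0.015 and 0.115 m and y of lid in the frame of board between -0.105 and 0.105 m and z of lid in the frame of board between 0.017 and 0.03 m and linear speed of each of lid, lifter below 0.02 m/s and distance of good_lid from where it was at the start of the episode below 0.015 m and angle between each of good_lid, lifter_grip's own z axis and vertical below 0.17 rad and height (world z) of lifter_grip between 0.065 and 0.082 m); the robot touches nothing.
It fails at once if the fingers touch either lid (contact force between the fingers and lid above 0.3 N or contact force between the fingers and good_lid above 0.3 N).
It fails at once if the other lid is shifted more than 15 mm (distance of good_lid from where it was at the start of the episode above 0.015 m).
It also fails if it takes over 56 s, if anything falls off the work surface, if the arm or the gripper's body presses on something with over 40 N, if the wrist force passes 120 N, or if a joint passes its speed limit or range.

## Working session

There is one attempt and no reset: what is moved stays moved. The work goes in short steps, Python scripts to look and compute and a tool call to move; the robot and the scene stay as the last step left them, time stands still between calls to the robot, and variables do not carry over. Pictures are saved under pics/ and viewed, and the job is handed in when it is done.

Besides the shell and the picture viewer there is one more tool, called after "Call:" as name([rows], argument=value, ...), one row to a line, values as JSON. carry_out: Moves the arm, as the interface text tells. Its arguments: {"type":"object","properties":{"commands":{"type":"array"}},"required":["commands"]}

```bash
mkdir -p pics; python3 - <<'E'
from plant import arm, optics
import cv2,numpy as np
print(arm.observe())
for n in("scene","top"):
    c=optics.camera(n); cv2.imwrite(f"pics/{n}0.png",c["color"]); np.save(f"{n}_T.npy",c["cam_to_world"]); print(n,c["vertical_fov"],c["cx"],c["cy"],np.round(c["cam_to_world"],4).tolist())
E
```

```text
{'clock': 0.0, 'joint_pos': array([ 1.25296186e+00,  3.20264433e-01,  1.56566801e+00,  1.37980356e-05,
        1.25739283e+00, -2.00022134e-02]), 'qd': array([-0.00058608,  0.00090089,  0.00068597, -0.00314535, -0.00153206,
        0.00034935]), 'tau': array([-2.86172733e-03, -4.12474179e+01, -2.31977820e+01,  7.22868950e-02,
        4.59645374e-02, -1.55901748e-04]), 'eef_pos': array([0.16856059, 0.549175  , 0.19284037]), 'orientation': array([-3.14154488e+00,  1.73201549e-03,  1.27295985e+00]), 'contact_force': array([ 0.11737581, -0.73725742,  0.43062172]), 'wrist_torque': array([-0.00982663, -0.03049974, -0.01153105]), 'opening': 0.09114114898859395}
scene 44.6715301878324 316.0843514050909 196.64070135559902 [[0.389, 0.7482, -0.5375, 1.1202], [0.9212, -0.3162, 0.2266, -0.3527], [-0.0004, -0.5833, -0.8123, 0.9623], [0.0, 0.0, 0.0, 1.0]]
top 55.40317589004534 319.1012604267748 204.64628740571428 [[0.011, -0.985, 0.1723, 0.4102], [-0.9999, -0.0096, 0.0088, -0.123], [-0.007, -0.1724, -0.985, 0.8124], [0.0, 0.0, 0.0, 1.0]]
```

View pics/scene0.png

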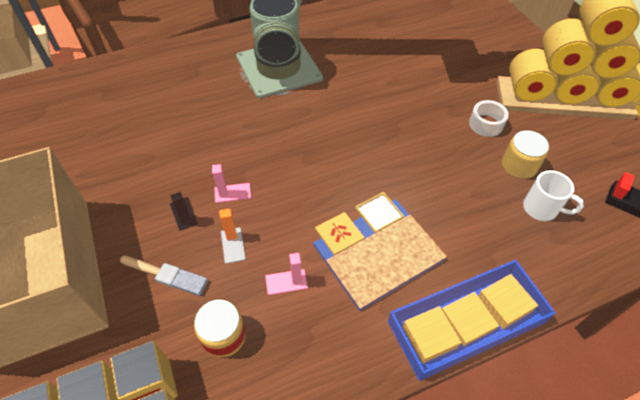

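View pics/top0.png

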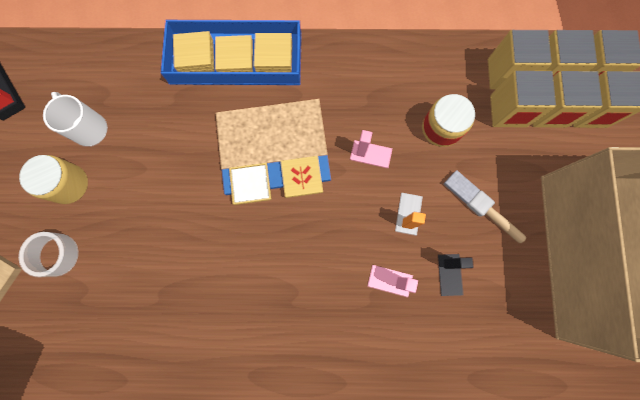

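```bash
cat > h.py <<'E'
import numpy as np,cv2
from plant import arm,optics
def ray(c,u,v):
    f=200/np.tan(np.radians(c["vertical_fov"])/2);T=c["cam_to_world"]
    d=T[:3,:3]@np.array([(u-c["cx"])/f,(v-c["cy"])/f,1]);return T[:3,3],d/np.linalg.norm(d)
def onz(c,u,v,z):
    o,d=ray(c,u,v);return o+d*(z-o[2])/d[2]
def tri(c1,p1,c2,p2):
    o1,d1=ray(c1,*p1);o2,d2=ray(c2,*p2)
    A=np.stack([d1,-d2],1);s=np.linalg.lstsq(A,o2-o1,rcond=None)[0]
    a,b=o1+s[0]*d1,o2+s[1]*d2;return (a+b)/2,np.linalg.norm(a-b)
def proj(c,p):
    f=200/np.tan(np.radians(c["vertical_fov"])/2);T=c["cam_to_world"]
    q=T[:3,:3].T@(np.asarray(p)-T[:3,3]);return f*q[0]/q[2]+c["cx"],f*q[1]/q[2]+c["cy"]
E
python3 - <<'E'
from h import *
t=optics.camera("top");s=optics.camera("scene")
a=cv2.resize(t["color"][70:330,200:500],None,fx=2.6,fy=2.3,interpolation=cv2.INTER_CUBIC)
cv2.imwrite("pics/tc.png",cv2.resize(t["color"][85:225,205:345],(600,600),interpolation=cv2.INTER_CUBIC))
cv2.imwrite("pics/tl.png",cv2.resize(t["color"][170:270,370:470],(600,600),interpolation=cv2.INTER_CUBIC))
cv2.imwrite("pics/sl.png",cv2.resize(s["color"][190:290,190:290],(600,600),interpolation=cv2.INTER_CUBIC))
cv2.imwrite("pics/sb.png",cv2.resize(s["color"][180:310,310:450],(700,600),interpolation=cv2.INTER_CUBIC))
E
```

```text
(no output)
```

View pics/tc.png

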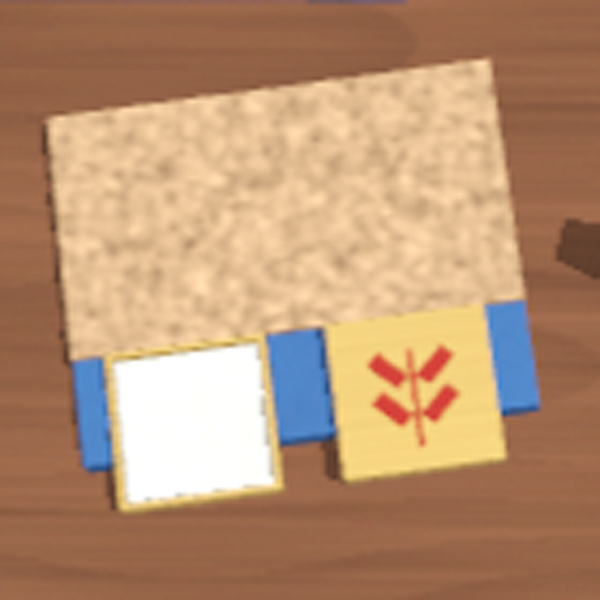

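View pics/tl.png

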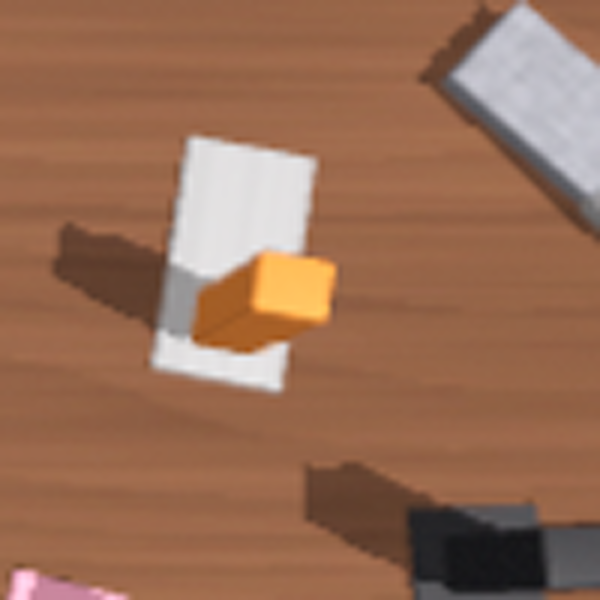

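View pics/sl.png

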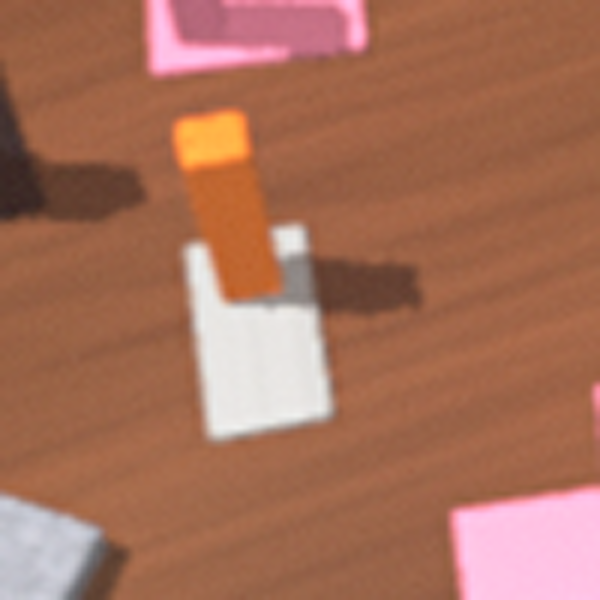

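View pics/sb.png

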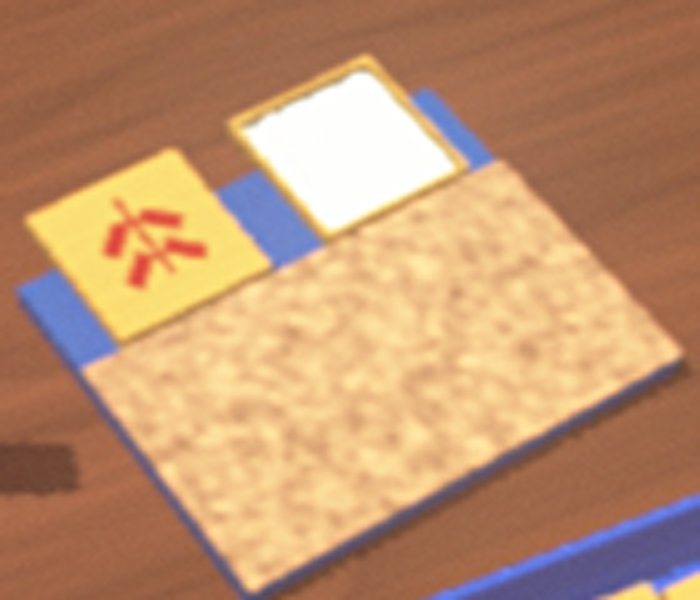

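```bash
python3 - <<'E'
from h import *
t=optics.camera("top");s=optics.camera("scene")
def m(c,P,off,sc,z):
    return np.array([onz(c,(u+.0)/sc[0]+off[0],v/sc[1]+off[1],z)[:2] for u,v in P])
def rep(n,Q):
    print(n,np.round(Q,4).tolist(),"ctr",np.round(Q.mean(0),4),[round(float(np.linalg.norm(Q[i]-Q[(i+1)%4])),4) for i in range(4)],[round(float(np.degrees(np.arctan2(*(Q[(i+1)%4]-Q[i])[::-1]))),1) for i in range(4)])
k=600/140
ct=(205,85)
# order: near-left.. : start far-left (top img)
rep("cork t",m(t,[(48,118),(490,60),(524,300),(70,360)],ct,(k,k),.018))
rep("cork s",m(s,[(683,355),(250,597),(83,368),(500,160)],(310,180),(5,600/130),.018))
rep("lid t",m(t,[(106,355),(266,335),(284,488),(120,510)],ct,(k,k),.024))
rep("lid s",m(s,[(466,165),(328,240),(230,125),(368,55)],(310,180),(5,600/130),.024))
rep("good t",m(t,[(326,326),(486,304),(506,459),(345,481)],ct,(k,k),.024))
rep("blade t",m(t,[(190,137),(317,157),(282,390),(152,367)],(370,170),(6,6),.003))
rep("blade s",m(s,[(333,415),(210,438),(183,244),(303,224)],(190,190),(6,6),.003))
rep("post t",m(t,[(262,250),(335,262),(328,322),(252,312)],(370,170),(6,6),.1))
rep("post s",m(s,[(252,152),(182,168),(174,122),(244,110)],(190,190),(6,6),.1))
# pinks etc
print([onz(t,u,v,0)[:2].round(3) for u,v in[(352,160),(392,150),(390,165),(370,285),(410,295),(440,280),(462,290),(447,178),(490,205)]])
E
```

```text
cork t [[0.754, 0.1143], [0.7878, -0.1138], [0.6585, -0.1324], [0.6251, 0.0958]] ctr [ 0.7063 -0.009 ] [0.2306, 0.1306, 0.2306, 0.1303] [-81.6, -171.8, 98.3, 8.2]
cork s [[0.7566, 0.1111], [0.7921, -0.1169], [0.6606, -0.1341], [0.6279, 0.0919]] ctr [ 0.7093 -0.012 ] [0.2308, 0.1326, 0.2284, 0.1302] [-81.2, -172.6, 98.2, 8.5]
lid t [[0.6262, 0.0763], [0.6373, -0.0034], [0.5595, -0.0149], [0.5477, 0.0653]] ctr [0.5927 0.0308] [0.0804, 0.0787, 0.0811, 0.0793] [-82.1, -171.6, 98.3, 7.9]
lid s [[0.6275, 0.0732], [0.642, -0.0055], [0.5633, -0.0167], [0.5493, 0.0631]] ctr [0.5955 0.0285] [0.0799, 0.0795, 0.081, 0.0789] [-79.6, -171.9, 99.9, 7.3]
good t [[0.6422, -0.0333], [0.6543, -0.1133], [0.5751, -0.124], [0.5633, -0.0449]] ctr [ 0.6087 -0.0789] [0.0809, 0.08, 0.08, 0.0798] [-81.4, -172.3, 98.5, 8.4]
blade t [[0.5795, -0.2943], [0.5725, -0.3397], [0.4883, -0.3244], [0.496, -0.2786]] ctr [ 0.5341 -0.3092] [0.046, 0.0856, 0.0464, 0.0849] [-98.7, 169.6, 80.5, -10.6]
blade s [[0.5819, -0.296], [0.5733, -0.3407], [0.4886, -0.3261], [0.4979, -0.2808]] ctr [ 0.5354 -0.3109] [0.0455, 0.086, 0.0463, 0.0854] [-100.8, 170.2, 78.4, -10.3]
post t [[0.5231, -0.2954], [0.5195, -0.3182], [0.5004, -0.3153], [0.5034, -0.2917]] ctr [ 0.5116 -0.3051] [0.0231, 0.0192, 0.0238, 0.0201] [-99.0, 171.3, 83.0, -10.8]
post s [[0.5251, -0.2955], [0.522, -0.3202], [0.502, -0.3173], [0.5067, -0.2928]] ctr [ 0.5139 -0.3065] [0.0249, 0.0202, 0.025, 0.0186] [-97.2, 171.7, 79.1, -8.3]
[array([ 0.653, -0.187]), array([ 0.677, -0.276]), array([ 0.642, -0.271]), array([ 0.383, -0.224]), array([ 0.364, -0.306]), array([ 0.395, -0.37 ]), array([ 0.375, -0.415]), array([ 0.614, -0.395]), array([ 0.555, -0.485])]
```

The white lid is at top-view pixel (249,184), in the left bay at about (0.594, 0.030); the gold one is at (301,176). Four things have the lifter's shape:
- pink at (372,152)
- pink at (392,282)
- black at (452,270)
- orange post with steel blade at (410,213)

Only the orange one fits, and the enlarged crop confirms it. Its post axis is at about (0.513, -0.306), yaw -10.3°. The board's yaw is +8.3°, with the step-line centre at about (0.643, -0.020).

Call:
carry_out([
  {"ax": 0,"ay": 0,"az": -0.058,"dx": 0.19,"dy": -0.475,"dz": 0,"hand": -1},
  {"ax": 0,"ay": 0,"az": -0.058,"dx": 0.19,"dy": -0.475,"dz": 0,"hand": -1},
  {"ax": 0,"ay": 0,"az": -0.058,"dx": 0.19,"dy": -0.475,"dz": 0,"hand": -1},
  {"ax": 0,"ay": 0,"az": -0.058,"dx": 0.19,"dy": -0.475,"dz": 0,"hand": -1},
  {"ax": 0,"ay": 0,"az": -0.058,"dx": 0.19,"dy": -0.475,"dz": 0,"hand": -1},
  {"ax": 0,"ay": 0,"az": -0.058,"dx": 0.19,"dy": -0.475,"dz": 0,"hand": -1},
  {"ax": 0,"ay": 0,"az": -0.058,"dx": 0.19,"dy": -0.475,"dz": 0,"hand": -1},
  {"ax": 0,"ay": 0,"az": -0.058,"dx": 0.19,"dy": -0.475,"dz": 0,"hand": -1},
])

```text
clock: 0.97
eef_pos: [0.2829, 0.263, 0.1938]
orientation: [3.141, -0.001, 0.785]
contact_force: [0.1, -0.3, 0.2]
opening: 0.091
```

Call:
carry_out([
  {"ax": 0,"ay": 0,"az": -0.058,"dx": 0.19,"dy": -0.475,"dz": 0,"hand": -1},
  {"ax": 0,"ay": 0,"az": -0.058,"dx": 0.19,"dy": -0.475,"dz": 0,"hand": -1},
  {"ax": 0,"ay": 0,"az": -0.058,"dx": 0.19,"dy": -0.475,"dz": 0,"hand": -1},
  {"ax": 0,"ay": 0,"az": -0.058,"dx": 0.19,"dy": -0.475,"dz": 0,"hand": -1},
  {"ax": 0,"ay": 0,"az": -0.058,"dx": 0.19,"dy": -0.475,"dz": 0,"hand": -1},
  {"ax": 0,"ay": 0,"az": -0.058,"dx": 0.19,"dy": -0.475,"dz": 0,"hand": -1},
  {"ax": 0,"ay": 0,"az": -0.058,"dx": 0.19,"dy": -0.475,"dz": 0,"hand": -1},
  {"ax": 0,"ay": 0,"az": -0.058,"dx": 0.19,"dy": -0.475,"dz": 0,"hand": -1},
])

```text
clock: 1.63
eef_pos: [0.397, -0.0223, 0.194]
orientation: [3.141, -0.001, 0.298]
contact_force: [-0.3, 0.7, -0.6]
opening: 0.0914
```

```bash
python3 - <<'E'
from h import *
o=arm.observe()
for k in("clock","joint_pos","eef_pos","orientation"):print(k,np.round(o[k],4))
E
```

```text
clock 1.6333
joint_pos [-8.5200e-02  3.5400e-02  1.9253e+00  3.0000e-04  1.1799e+00 -3.8300e-01]
eef_pos [ 0.397  -0.0223  0.194 ]
orientation [ 3.1414e+00 -1.0000e-03  2.9770e-01]
```

Call:
carry_out([
  {"ax": 0,"ay": 0,"az": -0.057,"dx": 0.193,"dy": -0.473,"dz": 0,"hand": -1},
  {"ax": 0,"ay": 0,"az": -0.057,"dx": 0.193,"dy": -0.473,"dz": 0,"hand": -1},
  {"ax": 0,"ay": 0,"az": -0.057,"dx": 0.193,"dy": -0.473,"dz": 0,"hand": -1},
  {"ax": 0,"ay": 0,"az": -0.057,"dx": 0.193,"dy": -0.473,"dz": 0,"hand": -1},
  {"ax": 0,"ay": 0,"az": -0.057,"dx": 0.193,"dy": -0.473,"dz": 0,"hand": -1},
  {"ax": 0,"ay": 0,"az": -0.057,"dx": 0.193,"dy": -0.473,"dz": 0,"hand": -1},
  {"ax": 0,"ay": 0,"az": -0.057,"dx": 0.193,"dy": -0.473,"dz": 0,"hand": -1},
  {"ax": 0,"ay": 0,"az": -0.057,"dx": 0.193,"dy": -0.473,"dz": 0,"hand": -1},
])

```text
clock: 2.3
eef_pos: [0.5128, -0.306, 0.1935]
orientation: [-3.141, -0.0, -0.18]
contact_force: [0.7, -0.1, -0.2]
opening: 0.0914
```

Call:
carry_out([
  {"ax": 0,"ay": 0,"az": 0,"dx": 0,"dy": 0,"dz": -0.2,"hand": -1},
  {"ax": 0,"ay": 0,"az": 0,"dx": 0,"dy": 0,"dz": -0.2,"hand": -1},
  {"ax": 0,"ay": 0,"az": 0,"dx": 0,"dy": 0,"dz": -0.2,"hand": -1},
  {"ax": 0,"ay": 0,"az": 0,"dx": 0,"dy": 0,"dz": -0.2,"hand": -1},
  {"ax": 0,"ay": 0,"az": 0,"dx": 0,"dy": 0,"dz": -0.2,"hand": -1},
  {"ax": 0,"ay": 0,"az": 0,"dx": 0,"dy": 0,"dz": -0.1,"hand": -1},
  {"ax": 0,"ay": 0,"az": 0,"dx": 0,"dy": 0,"dz": 0,"hand": -1},
  {"ax": 0,"ay": 0,"az": 0,"dx": 0,"dy": 0,"dz": 0,"hand": -1},
])

```text
clock: 2.97
eef_pos: [0.5126, -0.3041, 0.1112]
orientation: [-3.142, 0.0, -0.176]
contact_force: [-0.8, -0.1, 0.7]
opening: 0.0913
```

```bash
python3 - <<'E'
from h import *
o=arm.observe()
for k in("clock","joint_pos","eef_pos","orientation"):print(k,np.round(o[k],4))
for n in("scene","top"):
    c=optics.camera(n); print(proj(c,o["eef_pos"])); cv2.imwrite(f"pics/{n}1.png",c["color"])
E
```

```text
clock 2.9667
joint_pos [-0.5548  0.4135  1.6376  0.      1.0906 -0.3785]
eef_pos [ 0.5126 -0.3041  0.1112]
orientation [-3.1415e+00  1.0000e-04 -1.7620e-01]
(np.float64(225.59878373589106), np.float64(209.17796115459194))
(np.float64(419.986862286643), np.float64(216.3474427295428))
```

View pics/scene1.png

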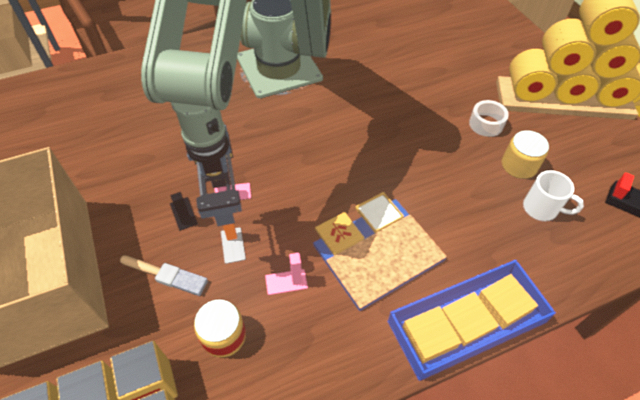

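View pics/top1.png

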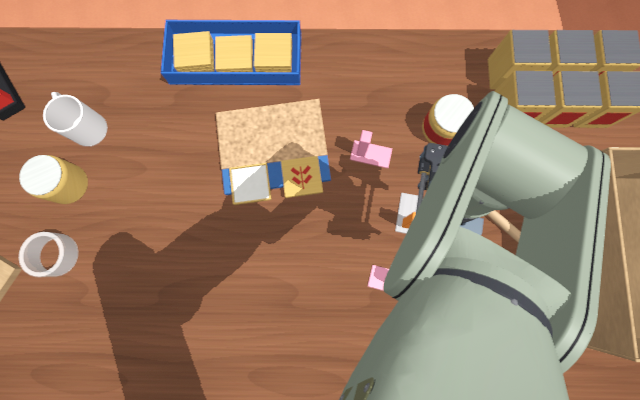

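The gripper (scene pixel 218,200) sits over the orange post (229,232), with the jaws straddling it along the blade. Going down to grasp.

Call:
carry_out([
  {"ax": 0,"ay": 0,"az": 0,"dx": 0,"dy": -0.02,"dz": -0.15,"hand": -1},
  {"ax": 0,"ay": 0,"az": 0,"dx": 0,"dy": 0,"dz": -0.15,"hand": -1},
  {"ax": 0,"ay": 0,"az": 0,"dx": 0,"dy": 0,"dz": -0.15,"hand": -1},
  {"ax": 0,"ay": 0,"az": 0,"dx": 0,"dy": 0,"dz": -0.06,"hand": -1},
  {"ax": 0,"ay": 0,"az": 0,"dx": 0,"dy": 0,"dz": 0,"hand": -1},
  {"ax": 0,"ay": 0,"az": 0,"dx": 0,"dy": 0,"dz": 0,"hand": 1},
  {"ax": 0,"ay": 0,"az": 0,"dx": 0,"dy": 0,"dz": 0,"hand": 1},
  {"ax": 0,"ay": 0,"az": 0,"dx": 0,"dy": 0,"dz": 0,"hand": 1},
])

```text
clock: 3.73
eef_pos: [0.5129, -0.3058, 0.0734]
orientation: [3.141, -0.001, -0.176]
contact_force: [-0.3, -0.2, -0.2]
opening: 0.0743
```

Call:
carry_out([
  {"ax": 0,"ay": 0,"az": 0,"dx": 0,"dy": 0,"dz": 0,"hand": 1},
  {"ax": 0,"ay": 0,"az": 0,"dx": 0,"dy": 0,"dz": 0,"hand": 1},
  {"ax": 0,"ay": 0,"az": 0,"dx": 0,"dy": 0,"dz": 0,"hand": 1},
  {"ax": 0,"ay": 0,"az": 0,"dx": 0,"dy": 0,"dz": 0,"hand": 1},
  {"ax": 0,"ay": 0,"az": 0,"dx": 0,"dy": 0,"dz": 0,"hand": 1},
  {"ax": 0,"ay": 0,"az": 0,"dx": 0,"dy": 0,"dz": 0,"hand": 1},
  {"ax": 0,"ay": 0,"az": 0,"dx": 0,"dy": 0,"dz": 0,"hand": 1},
  {"ax": 0,"ay": 0,"az": 0,"dx": 0,"dy": 0,"dz": 0,"hand": 1},
])

```text
clock: 4.4
eef_pos: [0.5125, -0.3056, 0.0729]
orientation: [-3.142, -0.0, -0.176]
contact_force: [0.4, 0.6, -0.1]
opening: 0.0207
```

Call:
carry_out([
  {"ax": 0,"ay": 0,"az": 0,"dx": 0,"dy": 0,"dz": 0.1,"hand": 1},
  {"ax": 0,"ay": 0,"az": 0,"dx": 0,"dy": 0,"dz": 0.2,"hand": 1},
  {"ax": 0,"ay": 0,"az": 0,"dx": 0,"dy": 0,"dz": 0.2,"hand": 1},
  {"ax": 0,"ay": 0,"az": 0,"dx": 0,"dy": 0,"dz": 0.2,"hand": 1},
  {"ax": 0,"ay": 0,"az": 0,"dx": 0,"dy": 0,"dz": 0.2,"hand": 1},
  {"ax": 0,"ay": 0,"az": 0,"dx": 0,"dy": 0,"dz": 0.2,"hand": 1},
  {"ax": 0,"ay": 0,"az": 0,"dx": 0,"dy": 0,"dz": 0.1,"hand": 1},
  {"ax": 0,"ay": 0,"az": 0,"dx": 0,"dy": 0,"dz": 0,"hand": 1},
])

```text
clock: 5.07
eef_pos: [0.5135, -0.3062, 0.1651]
orientation: [3.14, -0.004, -0.176]
contact_force: [1.1, 1.1, -1.6]
opening: 0.0195
```

Call:
carry_out([
  {"ax": 0,"ay": 0,"az": 0.02,"dx": -0.04,"dy": 0.2,"dz": 0,"hand": 1},
  {"ax": 0,"ay": 0,"az": 0.02,"dx": -0.04,"dy": 0.24,"dz": 0,"hand": 1},
  {"ax": 0,"ay": 0,"az": 0.02,"dx": -0.05,"dy": 0.28,"dz": 0,"hand": 1},
  {"ax": 0,"ay": 0,"az": 0.02,"dx": -0.05,"dy": 0.28,"dz": 0,"hand": 1},
  {"ax": 0,"ay": 0,"az": 0.02,"dx": -0.05,"dy": 0.28,"dz": 0,"hand": 1},
  {"ax": 0,"ay": 0,"az": 0.02,"dx": -0.05,"dy": 0.28,"dz": 0,"hand": 1},
  {"ax": 0,"ay": 0,"az": 0.02,"dx": -0.05,"dy": 0.28,"dz": 0,"hand": 1},
  {"ax": 0,"ay": 0,"az": 0.02,"dx": -0.05,"dy": 0.28,"dz": 0,"hand": 1},
])

```text
clock: 5.73
eef_pos: [0.4823, -0.1445, 0.1616]
orientation: [-3.14, 0.003, -0.007]
contact_force: [-0.1, -0.1, -1.1]
opening: 0.0194
```

Call:
carry_out([
  {"ax": 0,"ay": 0,"az": 0.02,"dx": -0.05,"dy": 0.28,"dz": 0,"hand": 1},
  {"ax": 0,"ay": 0,"az": 0.02,"dx": -0.05,"dy": 0.28,"dz": 0,"hand": 1},
  {"ax": 0,"ay": 0,"az": 0.02,"dx": -0.05,"dy": 0.28,"dz": 0,"hand": 1},
  {"ax": 0,"ay": 0,"az": 0.02,"dx": -0.05,"dy": 0.28,"dz": 0,"hand": 1},
  {"ax": 0,"ay": 0,"az": 0.02,"dx": -0.05,"dy": 0.28,"dz": 0,"hand": 1},
  {"ax": 0,"ay": 0,"az": 0.02,"dx": -0.05,"dy": 0.28,"dz": 0,"hand": 1},
  {"ax": 0,"ay": 0,"az": 0.02,"dx": -0.05,"dy": 0.2,"dz": 0,"hand": 1},
  {"ax": 0,"ay": 0,"az": 0.02,"dx": -0.05,"dy": 0.19,"dz": 0,"hand": 1},
])

```text
clock: 6.4
eef_pos: [0.452, 0.0103, 0.1618]
orientation: [-3.141, 0.003, 0.161]
contact_force: [-0.1, 0.4, -2.3]
opening: 0.0197
```

```bash
python3 - <<'E'
from h import *
o=arm.observe()
for k in("clock","joint_pos","eef_pos","orientation","contact_force"):print(k,np.round(o[k],4))
c=optics.camera("scene"); cv2.imwrite("pics/s2.png",cv2.resize(c["color"][60:310,190:460],(800,600)))
c=optics.camera("top"); cv2.imwrite("pics/t2.png",c["color"])
from scipy.optimize import least_squares
D=[(.3203,1.5657,1.2574,np.hypot(.16856,.54918),.1928),(.0354,1.9253,1.1799,np.hypot(.397,.0223),.194),(.4135,1.6376,1.0906,np.hypot(.5126,.3041),.1112)]
q=o["joint_pos"];D.append((q[1],q[2],q[4],np.hypot(*o["eef_pos"][:2]),o["eef_pos"][2]))
def f(p):
    r0,h,L1,L2=p
    return np.array([[r0+L1*np.sin(a)+L2*np.sin(a+b)-r,h+L1*np.cos(a)+L2*np.cos(a+b)-z] for a,b,_,r,z in D]).ravel()
s=least_squares(f,[0,.2,.4,.4]);print(s.x,np.abs(s.fun).max())
E
```

```text
clock 6.4
joint_pos [-2.9000e-03  1.5340e-01  1.8767e+00  5.0000e-04  1.1144e+00 -1.6460e-01]
eef_pos [0.452  0.0103 0.1618]
orientation [-3.1407e+00  2.8000e-03  1.6140e-01]
contact_force [-0.1306  0.4096 -2.287 ]
[-0.00989877 -0.23657957  0.58964797  0.41715339] 0.0021117016697138613
```

View pics/s2.png

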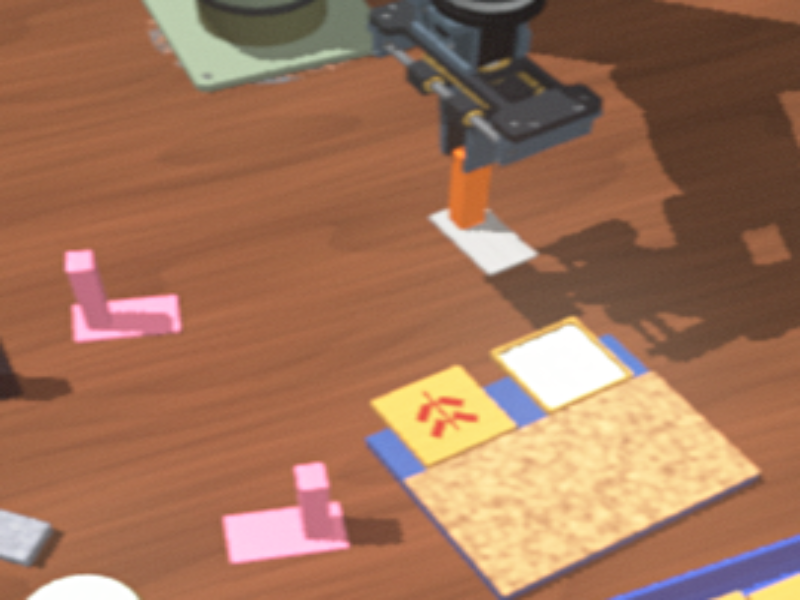

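View pics/t2.png

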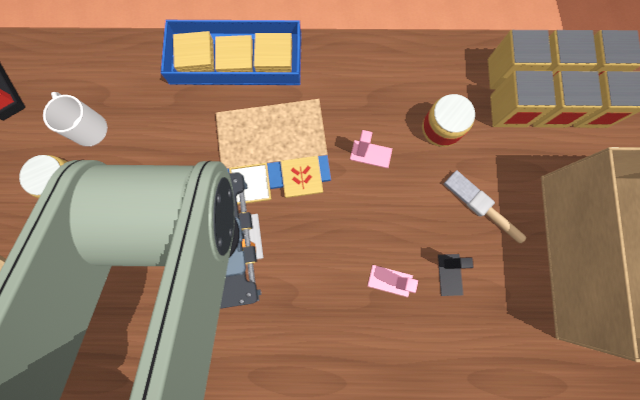

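Call:
carry_out([
  {"ax": 0,"ay": 0,"az": -0.015,"dx": 0.06,"dy": -0.02,"dz": -0.1,"hand": 1},
  {"ax": 0,"ay": 0,"az": 0,"dx": 0,"dy": 0,"dz": -0.2,"hand": 1},
  {"ax": 0,"ay": 0,"az": 0,"dx": 0,"dy": 0,"dz": -0.2,"hand": 1},
  {"ax": 0,"ay": 0,"az": 0,"dx": 0,"dy": 0,"dz": -0.2,"hand": 1},
  {"ax": 0,"ay": 0,"az": 0,"dx": 0,"dy": 0,"dz": -0.2,"hand": 1},
  {"ax": 0,"ay": 0,"az": 0,"dx": 0,"dy": 0,"dz": -0.14,"hand": 1},
  {"ax": 0,"ay": 0,"az": 0,"dx": 0,"dy": 0,"dz": -0.06,"hand": 1},
  {"ax": 0,"ay": 0,"az": 0,"dx": 0,"dy": 0,"dz": 0,"hand": 1},
])

```text
clock: 7.17
eef_pos: [0.4575, 0.0065, 0.0788]
orientation: [-3.141, 0.003, 0.142]
contact_force: [-0.1, 0.4, -1.9]
opening: 0.0197
```

```bash
python3 - <<'E'
from h import *
o=arm.observe()
for k in("joint_pos","eef_pos","orientation","contact_force"):print(k,np.round(o[k],4))
c=optics.camera("scene"); cv2.imwrite("pics/s3.png",cv2.resize(c["color"][130:250,320:440],(600,600),interpolation=cv2.INTER_CUBIC))
E
```

```text
joint_pos [-1.080e-02  2.517e-01  1.989e+00 -2.000e-04  9.042e-01 -1.524e-01]
eef_pos [0.4575 0.0065 0.0788]
orientation [-3.1412  0.0033  0.1417]
contact_force [-0.1279  0.426  -1.8876]
```

View pics/s3.png

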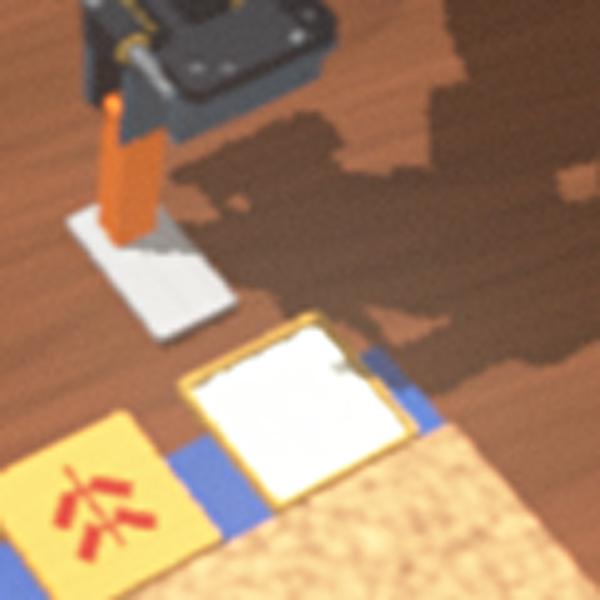

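The blade sits level, just short of the white lid's near edge: tip corners at crop (163,342) and (238,300), lid near edge at (180,382) to (315,315). I'll check the tip in the board frame and work out the path numbers.

```bash
python3 - <<'E'
from h import *
c=optics.camera("scene")
O=np.array([.643,-.0195]);y=.145;u=np.array([np.cos(y),np.sin(y)]);v=np.array([-u[1],u[0]])
for p in[(163,342),(238,300)]:
    q=onz(c,320+p[0]/5,130+p[1]/5,.0085)[:2];print("tip",(q-O)@u,(q-O)@v)
for p in[(180,382),(315,315)]:
    q=onz(c,320+p[0]/5,130+p[1]/5,.024)[:2];print("lid near",(q-O)@u,(q-O)@v)
q=arm.observe()["eef_pos"][:2];print("tcp",(q-O)@u,(q-O)@v)
def pose(th):
    ph=min(th*.5,25);t=np.radians(th);f=np.radians(ph)
    C=np.array([0,.014+.004*min(1,th/90)]);tip=C+.06*np.array([-np.cos(t),np.sin(t)])
    return tip-.065*np.array([np.cos(f),np.sin(f)])+.070*np.array([-np.sin(f),np.cos(f)]),ph
for th in range(0,121,10):
    P,ph=pose(th);P2,_=pose(th+10)
    d=P2-P;print(th,P.round(4),ph,"10deg step shares dx %.3f dy %.3f dz %.3f"%(d[0]*u[0]/.075,d[0]*u[1]/.075,d[1]/.075))
E
```

```text
tip -0.11207889803015614 0.028297373753025164
tip -0.11406454902291088 0.07350309434916971
lid near -0.08010959954233522 0.015397768641842833
lid near -0.07895264411190443 0.09217126402627389
tcp -0.1784508999333397 0.05257561423364191
0 [-0.125  0.084] 0.0 10deg step shares dx -0.065 dy -0.010 dz 0.066
10 [-0.1299  0.0889] 5.0 10deg step shares dx -0.034 dy -0.005 dz 0.055
20 [-0.1325  0.0931] 10.0 10deg step shares dx -0.004 dy -0.001 dz 0.041
30 [-0.1329  0.0961] 15.0 10deg step shares dx 0.025 dy 0.004 dz 0.024
40 [-0.131   0.0979] 20.0 10deg step shares dx 0.052 dy 0.008 dz 0.004
50 [-0.1271  0.0982] 25.0 10deg step shares dx 0.113 dy 0.017 dz 0.086
60 [-0.1185  0.1046] 25 10deg step shares dx 0.125 dy 0.018 dz 0.065
70 [-0.109   0.1095] 25 10deg step shares dx 0.133 dy 0.019 dz 0.042
80 [-0.0989  0.1126] 25 10deg step shares dx 0.137 dy 0.020 dz 0.018
90 [-0.0885  0.114 ] 25 10deg step shares dx 0.137 dy 0.020 dz -0.012
100 [-0.0781  0.1131] 25 10deg step shares dx 0.133 dy 0.019 dz -0.036
110 [-0.068   0.1104] 25 10deg step shares dx 0.125 dy 0.018 dz -0.059
120 [-0.0585  0.1059] 25 10deg step shares dx 0.113 dy 0.017 dz -0.080
```

Call:
carry_out([
  {"ax": 0,"ay": 0,"az": 0,"dx": 0.1,"dy": 0.019,"dz": 0,"hand": 1},
  {"ax": 0,"ay": 0,"az": 0,"dx": 0.1,"dy": 0.019,"dz": 0,"hand": 1},
  {"ax": 0,"ay": 0,"az": 0,"dx": 0.1,"dy": 0.019,"dz": 0,"hand": 1},
  {"ax": 0,"ay": 0,"az": 0,"dx": 0.1,"dy": 0.019,"dz": 0,"hand": 1},
  {"ax": 0,"ay": 0,"az": 0,"dx": 0.1,"dy": 0.019,"dz": 0,"hand": 1},
  {"ax": 0,"ay": 0,"az": 0,"dx": 0.1,"dy": 0.019,"dz": 0,"hand": 1},
  {"ax": 0,"ay": 0,"az": 0,"dx": 0.1,"dy": 0.019,"dz": 0,"hand": 1},
  {"ax": 0,"ay": 0,"az": 0,"dx": 0,"dy": 0,"dz": 0,"hand": 1},
])

```text
clock: 7.93
eef_pos: [0.5131, 0.0175, 0.0805]
orientation: [3.141, -0.002, 0.143]
contact_force: [0.4, 0.4, -1.3]
opening: 0.0199
```

```bash
python3 - <<'E'
from h import *
o=arm.observe()
for k in("joint_pos","eef_pos","orientation","contact_force"):print(k,np.round(o[k],4))
O=np.array([.643,-.0195]);y=.145;u=np.array([np.cos(y),np.sin(y)]);v=np.array([-u[1],u[0]])
q=o["eef_pos"][:2];print("tcp",(q-O)@u,(q-O)@v)
c=optics.camera("scene"); cv2.imwrite("pics/s4.png",cv2.resize(c["color"][130:250,320:440],(600,600),interpolation=cv2.INTER_CUBIC))
E
```

```text
joint_pos [ 1.1600e-02  3.2560e-01  1.8707e+00  1.0000e-04  9.4330e-01 -1.3190e-01]
eef_pos [0.5131 0.0175 0.0805]
orientation [ 3.1414e+00 -2.0000e-03  1.4340e-01]
contact_force [ 0.3559  0.3777 -1.3289]
tcp -0.12316910765815832 0.05533943950584531
```

View pics/s4.png

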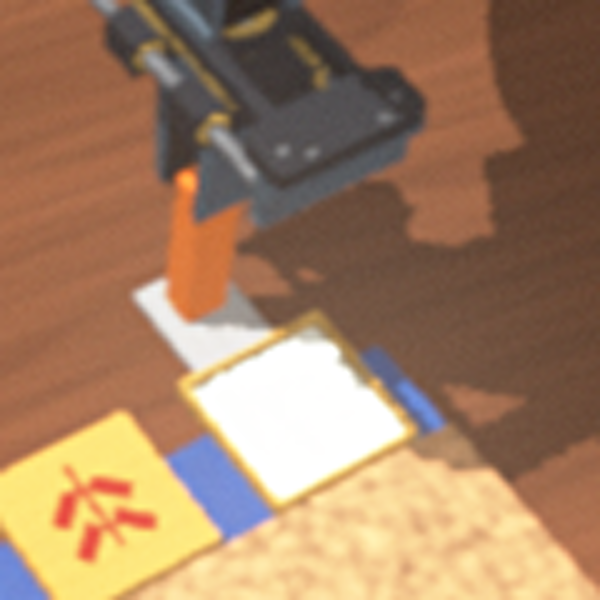

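The blade is under the lid's overhang, and the lid is unmoved at (180,382)…(280,505). Starting the lift.

Call:
carry_out([
  {"ax": 0,"ay": 0,"az": 0,"dx": -0.015,"dy": -0.002,"dz": 0.047,"hand": 1},
  {"ax": 0.003,"ay": -0.0206,"az": 0,"dx": -0.016,"dy": -0.0025,"dz": 0.0165,"hand": 1},
  {"ax": 0.003,"ay": -0.0206,"az": 0,"dx": -0.016,"dy": -0.0025,"dz": 0.0165,"hand": 1},
  {"ax": 0.003,"ay": -0.0206,"az": 0,"dx": -0.016,"dy": -0.0025,"dz": 0.0165,"hand": 1},
  {"ax": 0.003,"ay": -0.0206,"az": 0,"dx": -0.016,"dy": -0.0025,"dz": 0.0165,"hand": 1},
  {"ax": 0.003,"ay": -0.0206,"az": 0,"dx": -0.0085,"dy": -0.0012,"dz": 0.014,"hand": 1},
  {"ax": 0.003,"ay": -0.0206,"az": 0,"dx": -0.0085,"dy": -0.0012,"dz": 0.014,"hand": 1},
  {"ax": 0.003,"ay": -0.0206,"az": 0,"dx": -0.0085,"dy": -0.0012,"dz": 0.014,"hand": 1},
])

```text
clock: 8.65
eef_pos: [0.5021, 0.0159, 0.0922]
orientation: [-3.141, -0.153, 0.143]
contact_force: [0.4, -0.3, -1.9]
opening: 0.0197
```

```bash
cat > st.py <<'E'
from h import *
import sys
o=arm.observe()
for k in("joint_pos","orientation","contact_force"):print(k,np.round(o[k],4))
O=np.array([.643,-.0195]);y=.145;u=np.array([np.cos(y),np.sin(y)]);v=np.array([-u[1],u[0]])
q=o["eef_pos"][:2]
from scipy.spatial.transform import Rotation as R
zt=R.from_euler("xyz",o["orientation"]).as_matrix()[:,2]
f=np.arctan2(zt[:2]@u,-zt[2])
P=np.array([(q-O)@u,o["eef_pos"][2]]);tip=P+.065*np.array([np.cos(f),np.sin(f)])-.070*np.array([-np.sin(f),np.cos(f)])
print("tcp",P.round(4),"v",round((q-O)@v,4),"phi",np.degrees(f).round(2),"tip",tip.round(4))
c=optics.camera("scene"); cv2.imwrite(f"pics/{sys.argv[1]}.png",cv2.resize(c["color"][120:270,310:460],(600,600),interpolation=cv2.INTER_CUBIC))
E
python3 st.py s5
```

```text
joint_pos [-0.0077  0.2256  1.9974  0.0333  0.7681 -0.173 ]
orientation [-3.1413 -0.1526  0.143 ]
contact_force [ 0.3561 -0.3416 -1.9326]
tcp [-0.1343  0.0922] v 0.0554 phi 8.74 tip [-0.0594  0.0329]
```

View pics/s5.png

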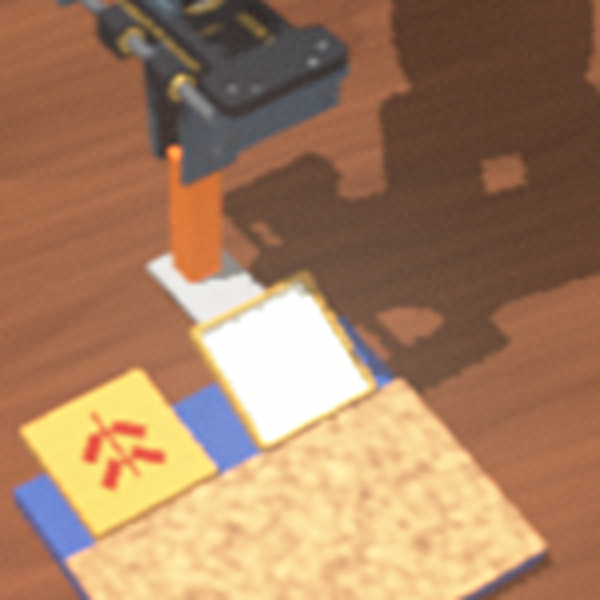

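Call:
carry_out([
  {"ax": 0.003,"ay": -0.0206,"az": 0,"dx": -0.005,"dy": -0.001,"dz": 0.014,"hand": 1},
  {"ax": 0.003,"ay": -0.0206,"az": 0,"dx": 0.002,"dy": 0,"dz": 0.0103,"hand": 1},
  {"ax": 0.003,"ay": -0.0206,"az": 0,"dx": 0.002,"dy": 0,"dz": 0.0103,"hand": 1},
  {"ax": 0.003,"ay": -0.0206,"az": 0,"dx": 0.002,"dy": 0,"dz": 0.0103,"hand": 1},
  {"ax": 0.003,"ay": -0.0206,"az": 0,"dx": 0.002,"dy": 0,"dz": 0.0103,"hand": 1},
  {"ax": 0.003,"ay": -0.0206,"az": 0,"dx": 0.009,"dy": 0.001,"dz": 0.006,"hand": 1},
  {"ax": 0.003,"ay": -0.0206,"az": 0,"dx": 0.009,"dy": 0.001,"dz": 0.006,"hand": 1},
  {"ax": 0.003,"ay": -0.0206,"az": 0,"dx": 0.009,"dy": 0.001,"dz": 0.006,"hand": 1},
])

```text
clock: 9.37
eef_pos: [0.5044, 0.0161, 0.0974]
orientation: [-3.141, -0.326, 0.143]
contact_force: [-1.2, -0.2, -1.7]
opening: 0.0192
```

```bash
python3 st.py s6
```

```text
joint_pos [-0.0305  0.1545  2.1246  0.1087  0.5437 -0.2577]
orientation [-3.1408 -0.3261  0.1431]
contact_force [-1.2138 -0.1567 -1.7056]
tcp [-0.132   0.0974] v 0.0553 phi 18.68 tip [-0.048   0.0519]
```

View pics/s6.png

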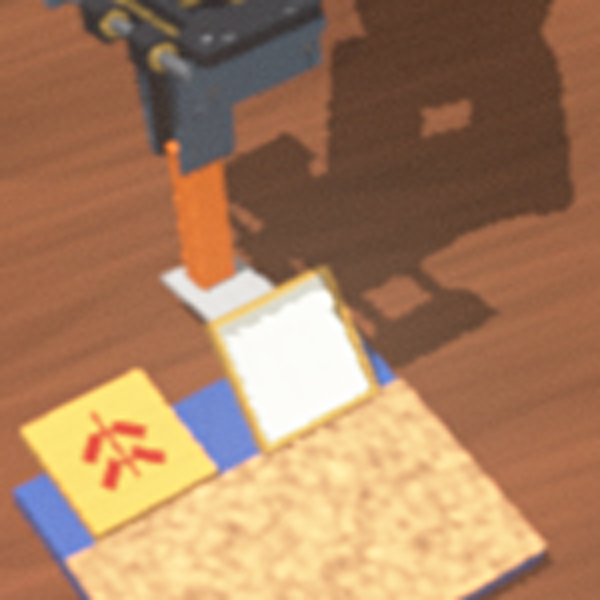

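Call:
carry_out([
  {"ax": 0.003,"ay": -0.0206,"az": 0,"dx": 0.006,"dy": 0.001,"dz": 0.006,"hand": 1},
  {"ax": 0.003,"ay": -0.0206,"az": 0,"dx": 0.013,"dy": 0.002,"dz": 0.001,"hand": 1},
  {"ax": 0.003,"ay": -0.0206,"az": 0,"dx": 0.013,"dy": 0.002,"dz": 0.001,"hand": 1},
  {"ax": 0.003,"ay": -0.0206,"az": 0,"dx": 0.013,"dy": 0.002,"dz": 0.001,"hand": 1},
  {"ax": 0.003,"ay": -0.0206,"az": 0,"dx": 0.013,"dy": 0.002,"dz": 0.001,"hand": 1},
  {"ax": 0,"ay": 0,"az": 0,"dx": 0.028,"dy": 0.0042,"dz": 0.0215,"hand": 1},
  {"ax": 0,"ay": 0,"az": 0,"dx": 0.028,"dy": 0.0042,"dz": 0.0215,"hand": 1},
  {"ax": 0,"ay": 0,"az": 0,"dx": 0.028,"dy": 0.0042,"dz": 0.0215,"hand": 1},
])

```text
clock: 10.08
eef_pos: [0.5166, 0.0178, 0.1036]
orientation: [-3.141, -0.436, 0.143]
contact_force: [0.6, -0.0, -1.2]
opening: 0.0197
```

```bash
python3 st.py s7
```

```text
joint_pos [-0.0418  0.1316  2.1823  0.1997  0.4055 -0.3518]
orientation [-3.1409 -0.436   0.143 ]
contact_force [ 0.5797 -0.0387 -1.2358]
tcp [-0.1197  0.1036] v 0.0551 phi 24.98 tip [-0.0312  0.0676]
```

View pics/s7.png

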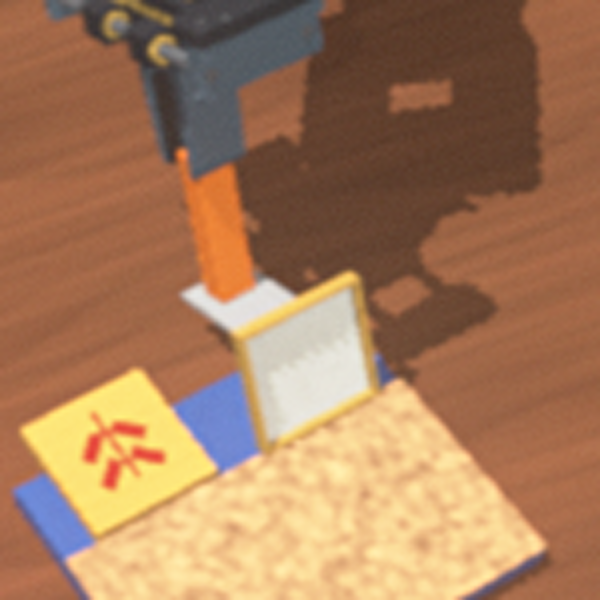

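Call:
carry_out([
  {"ax": 0,"ay": 0,"az": 0,"dx": 0.028,"dy": 0.0042,"dz": 0.0215,"hand": 1},
  {"ax": 0,"ay": 0,"az": 0,"dx": 0.031,"dy": 0.0045,"dz": 0.016,"hand": 1},
  {"ax": 0,"ay": 0,"az": 0,"dx": 0.031,"dy": 0.0045,"dz": 0.016,"hand": 1},
  {"ax": 0,"ay": 0,"az": 0,"dx": 0.031,"dy": 0.0045,"dz": 0.016,"hand": 1},
  {"ax": 0,"ay": 0,"az": 0,"dx": 0.031,"dy": 0.0045,"dz": 0.016,"hand": 1},
  {"ax": 0,"ay": 0,"az": 0,"dx": 0.033,"dy": 0.005,"dz": 0.0105,"hand": 1},
  {"ax": 0,"ay": 0,"az": 0,"dx": 0.033,"dy": 0.005,"dz": 0.0105,"hand": 1},
  {"ax": 0,"ay": 0,"az": 0,"dx": 0.033,"dy": 0.005,"dz": 0.0105,"hand": 1},
])

```text
clock: 10.8
eef_pos: [0.5352, 0.0205, 0.112]
orientation: [-3.141, -0.436, 0.143]
contact_force: [-0.2, 0.1, -2.3]
opening: 0.0191
```

```bash
python3 st.py s8
```

```text
joint_pos [-0.0327  0.1468  2.1346  0.1772  0.4361 -0.3203]
orientation [-3.1409 -0.4361  0.1429]
contact_force [-0.1778  0.0655 -2.3454]
tcp [-0.1009  0.112 ] v 0.0552 phi 24.99 tip [-0.0124  0.076 ]
```

View pics/s8.png

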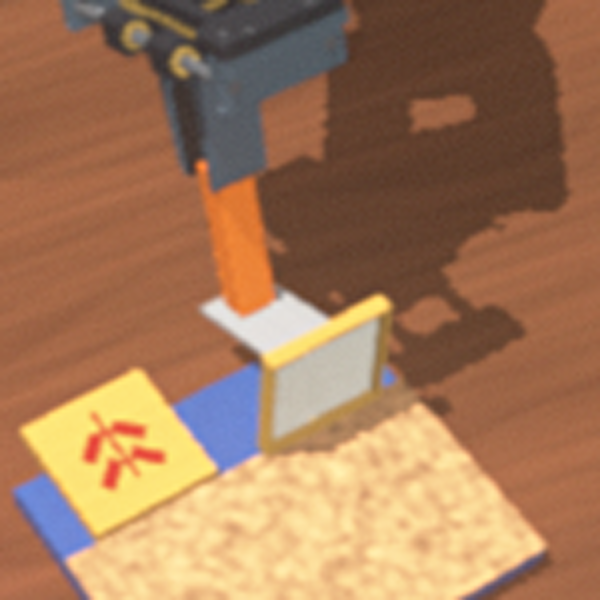

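The lid is near upright, with its top edge at crop (265,355)–(390,300). Continuing past upright.

Call:
carry_out([
  {"ax": 0,"ay": 0,"az": 0,"dx": 0.033,"dy": 0.005,"dz": 0.0105,"hand": 1},
  {"ax": 0,"ay": 0,"az": 0,"dx": 0.034,"dy": 0.005,"dz": 0.0045,"hand": 1},
  {"ax": 0,"ay": 0,"az": 0,"dx": 0.034,"dy": 0.005,"dz": 0.0045,"hand": 1},
  {"ax": 0,"ay": 0,"az": 0,"dx": 0.034,"dy": 0.005,"dz": 0.0045,"hand": 1},
  {"ax": 0,"ay": 0,"az": 0,"dx": 0.034,"dy": 0.005,"dz": 0.0045,"hand": 1},
  {"ax": 0,"ay": 0,"az": 0,"dx": 0.034,"dy": 0.005,"dz": -0.003,"hand": 1},
  {"ax": 0,"ay": 0,"az": 0,"dx": 0.034,"dy": 0.005,"dz": -0.003,"hand": 1},
  {"ax": 0,"ay": 0,"az": 0,"dx": 0.034,"dy": 0.005,"dz": -0.003,"hand": 1},
])

```text
clock: 11.52
eef_pos: [0.5555, 0.0236, 0.1133]
orientation: [-3.141, -0.436, 0.143]
contact_force: [0.1, -0.3, -1.4]
opening: 0.0195
```

```bash
python3 st.py s9
```

```text
joint_pos [-0.0236  0.175   2.093   0.164   0.4481 -0.2992]
orientation [-3.1409 -0.4361  0.1429]
contact_force [ 0.0737 -0.3402 -1.3561]
tcp [-0.0804  0.1133] v 0.0553 phi 24.98 tip [0.0081 0.0773]
```

View pics/s9.png

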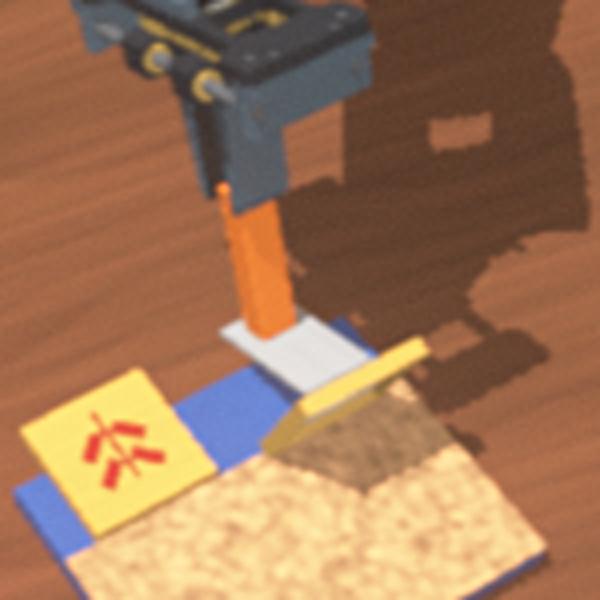

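Call:
carry_out([
  {"ax": 0,"ay": 0,"az": 0,"dx": 0.034,"dy": 0.005,"dz": -0.003,"hand": 1},
  {"ax": 0,"ay": 0,"az": 0,"dx": 0.033,"dy": 0.005,"dz": -0.009,"hand": 1},
  {"ax": 0,"ay": 0,"az": 0,"dx": 0.033,"dy": 0.005,"dz": -0.009,"hand": 1},
  {"ax": 0,"ay": 0,"az": 0,"dx": 0.033,"dy": 0.005,"dz": -0.009,"hand": 1},
  {"ax": 0,"ay": 0,"az": 0,"dx": 0.033,"dy": 0.005,"dz": -0.009,"hand": 1},
  {"ax": 0,"ay": 0,"az": 0,"dx": 0.031,"dy": 0.0045,"dz": -0.015,"hand": 1},
  {"ax": 0,"ay": 0,"az": 0,"dx": 0,"dy": 0,"dz": 0,"hand": 1},
  {"ax": 0,"ay": 0,"az": 0,"dx": 0,"dy": 0,"dz": 0,"hand": 1},
])

```text
clock: 12.23
eef_pos: [0.57, 0.0258, 0.1091]
orientation: [-3.141, -0.436, 0.143]
contact_force: [0.8, -0.5, -0.8]
opening: 0.0192
```

```bash
python3 st.py s10
```

```text
joint_pos [-0.0176  0.2021  2.0697  0.1595  0.444  -0.29  ]
orientation [-3.1408 -0.4357  0.143 ]
contact_force [ 0.7809 -0.4876 -0.8416]
tcp [-0.0657  0.1091] v 0.0553 phi 24.97 tip [0.0228 0.0731]
```

View pics/s10.png

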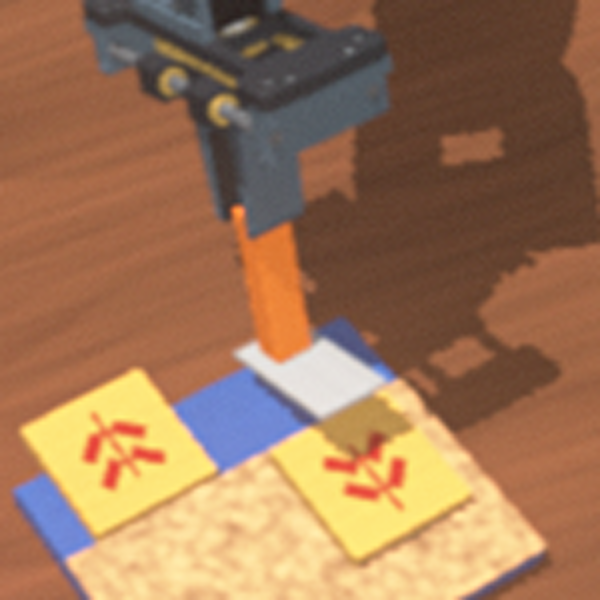

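The lid now lies gold face up on the cork, at crop (370,475), and the other lid is unmoved at (118,452). Backing off.

Call:
carry_out([
  {"ax": 0,"ay": 0,"az": 0,"dx": -0.05,"dy": -0.007,"dz": 0.15,"hand": 1},
  {"ax": 0,"ay": 0,"az": 0,"dx": -0.15,"dy": -0.02,"dz": 0.25,"hand": 1},
  {"ax": 0,"ay": 0,"az": 0,"dx": -0.3,"dy": -0.04,"dz": 0.1,"hand": 1},
  {"ax": -0.0115,"ay": 0.079,"az": 0,"dx": -0.3,"dy": -0.04,"dz": 0,"hand": 1},
  {"ax": -0.0115,"ay": 0.079,"az": 0,"dx": -0.3,"dy": -0.04,"dz": 0,"hand": 1},
  {"ax": -0.0115,"ay": 0.079,"az": 0,"dx": -0.3,"dy": -0.04,"dz": 0,"hand": 1},
  {"ax": -0.0115,"ay": 0.079,"az": 0,"dx": -0.3,"dy": -0.04,"dz": 0,"hand": 1},
  {"ax": -0.0142,"ay": 0.096,"az": 0,"dx": -0.2,"dy": -0.03,"dz": 0,"hand": 1},
])

```text
clock: 12.95
eef_pos: [0.4248, 0.0061, 0.1476]
orientation: [3.141, 0.004, 0.143]
contact_force: [-0.5, -0.2, -2.2]
opening: 0.0193
```

```bash
python3 st.py s11; python3 -c "
from plant import arm;print(arm.observe()['eef_pos'])"
```

```text
joint_pos [-1.1700e-02  1.2430e-01  1.9519e+00 -1.3000e-03  1.0692e+00 -1.5380e-01]
orientation [3.1411 0.0039 0.1427]
contact_force [-0.4758 -0.2491 -2.1659]
tcp [-0.2122  0.1476] v 0.0569 phi -0.22 tip [-0.1475  0.0774]
[0.42725569 0.00619617 0.14750522]
```

View pics/s11.png

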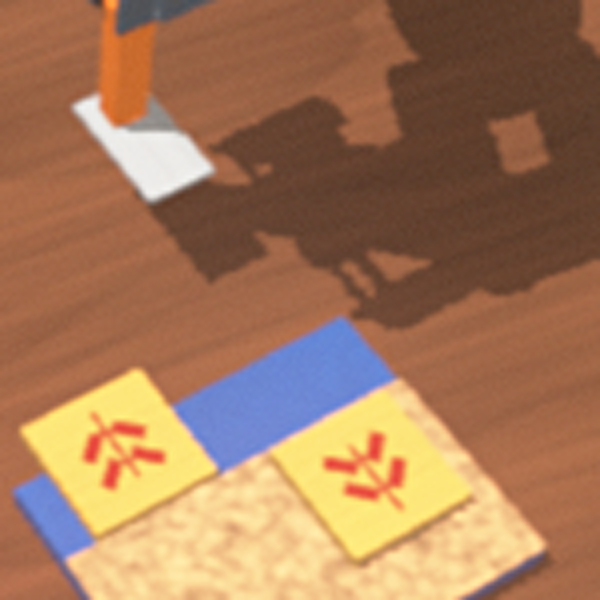

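Call:
carry_out([
  {"ax": 0,"ay": 0,"az": 0,"dx": 0,"dy": 0,"dz": -0.1,"hand": 1},
  {"ax": 0,"ay": 0,"az": 0,"dx": 0,"dy": 0,"dz": -0.2,"hand": 1},
  {"ax": 0,"ay": 0,"az": 0,"dx": 0,"dy": 0,"dz": -0.2,"hand": 1},
  {"ax": 0,"ay": 0,"az": 0,"dx": 0,"dy": 0,"dz": -0.2,"hand": 1},
  {"ax": 0,"ay": 0,"az": 0,"dx": 0,"dy": 0,"dz": -0.15,"hand": 1},
  {"ax": 0,"ay": 0,"az": 0,"dx": 0,"dy": 0,"dz": -0.07,"hand": 1},
  {"ax": 0,"ay": 0,"az": 0,"dx": 0,"dy": 0,"dz": -0.03,"hand": 1},
  {"ax": 0,"ay": 0,"az": 0,"dx": 0,"dy": 0,"dz": 0,"hand": 1},
])

```text
clock: 13.67
eef_pos: [0.4274, 0.0065, 0.0752]
orientation: [3.142, -0.0, 0.143]
contact_force: [0.4, 0.3, -1.1]
opening: 0.0193
```

Call:
carry_out([
  {"ax": 0,"ay": 0,"az": 0,"dx": 0,"dy": 0,"dz": -0.01,"hand": 1},
  {"ax": 0,"ay": 0,"az": 0,"dx": 0,"dy": 0,"dz": 0,"hand": 1},
  {"ax": 0,"ay": 0,"az": 0,"dx": 0,"dy": 0,"dz": -0.01,"hand": 1},
  {"ax": 0,"ay": 0,"az": 0,"dx": 0,"dy": 0,"dz": 0,"hand": 1},
  {"ax": 0,"ay": 0,"az": 0,"dx": 0,"dy": 0,"dz": 0,"hand": 1},
  {"ax": 0,"ay": 0,"az": 0,"dx": 0,"dy": 0,"dz": 0,"hand": 1},
  {"ax": 0,"ay": 0,"az": 0,"dx": 0,"dy": 0,"dz": 0,"hand": 1},
  {"ax": 0,"ay": 0,"az": 0,"dx": 0,"dy": 0,"dz": 0,"hand": 1},
])

```text
clock: 14.33
eef_pos: [0.4276, 0.0065, 0.0741]
orientation: [3.141, -0.0, 0.143]
contact_force: [-0.1, -0.1, -2.2]
opening: 0.0193
```

Call:
carry_out([
  {"ax": 0,"ay": 0,"az": 0,"dx": 0,"dy": 0,"dz": -0.01,"hand": 1},
  {"ax": 0,"ay": 0,"az": 0,"dx": 0,"dy": 0,"dz": 0,"hand": 1},
  {"ax": 0,"ay": 0,"az": 0,"dx": 0,"dy": 0,"dz": -0.007,"hand": 1},
  {"ax": 0,"ay": 0,"az": 0,"dx": 0,"dy": 0,"dz": 0,"hand": 1},
  {"ax": 0,"ay": 0,"az": 0,"dx": 0,"dy": 0,"dz": 0,"hand": 1},
  {"ax": 0,"ay": 0,"az": 0,"dx": 0,"dy": 0,"dz": 0,"hand": 1},
  {"ax": 0,"ay": 0,"az": 0,"dx": 0,"dy": 0,"dz": 0,"hand": 1},
  {"ax": 0,"ay": 0,"az": 0,"dx": 0,"dy": 0,"dz": 0,"hand": 1},
])

```text
clock: 15.0
eef_pos: [0.4274, 0.0064, 0.0729]
orientation: [3.141, 0.0, 0.143]
contact_force: [-1.4, -1.2, 1.5]
opening: 0.0194
```

```bash
python3 st.py s12; python3 - <<'E'
from h import *
c=optics.camera("scene");cv2.imwrite("pics/s12b.png",cv2.resize(c["color"][100:200,290:390],(600,600),interpolation=cv2.INTER_CUBIC))
E
```

```text
joint_pos [-1.1600e-02  2.1510e-01  2.0615e+00 -4.0000e-04  8.6510e-01 -1.5450e-01]
orientation [3.1413e+00 1.0000e-04 1.4310e-01]
contact_force [-1.3998 -1.1716  1.4844]
tcp [-0.2096  0.0729] v 0.0568 phi -0.01 tip [-0.1446  0.0029]
```

View pics/s12b.png

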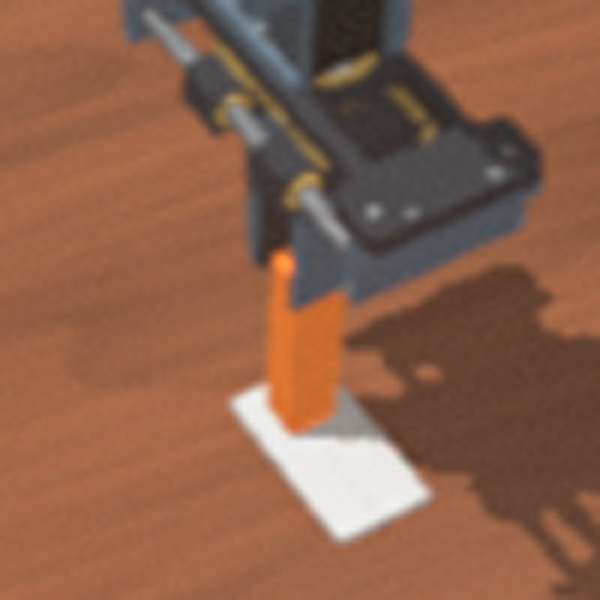

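The vertical force has turned positive and the TCP is at 0.073, so the blade is down on the table. Opening and rising.

Call:
carry_out([
  {"ax": 0,"ay": 0,"az": 0,"dx": 0,"dy": 0,"dz": 0,"hand": -1},
  {"ax": 0,"ay": 0,"az": 0,"dx": 0,"dy": 0,"dz": 0,"hand": -1},
  {"ax": 0,"ay": 0,"az": 0,"dx": 0,"dy": 0,"dz": 0,"hand": -1},
  {"ax": 0,"ay": 0,"az": 0,"dx": 0,"dy": 0,"dz": 0,"hand": -1},
  {"ax": 0,"ay": 0,"az": 0,"dx": 0,"dy": 0,"dz": 0,"hand": -1},
  {"ax": 0,"ay": 0,"az": 0,"dx": 0,"dy": 0,"dz": 0,"hand": -1},
  {"ax": 0,"ay": 0,"az": 0,"dx": 0,"dy": 0,"dz": 0,"hand": -1},
  {"ax": 0,"ay": 0,"az": 0,"dx": 0,"dy": 0,"dz": 0,"hand": -1},
])

```text
clock: 15.77
eef_pos: [0.4275, 0.0065, 0.0728]
orientation: [3.141, -0.0, 0.143]
contact_force: [0.0, 0.9, 0.1]
opening: 0.0703
```

Call:
carry_out([
  {"ax": 0,"ay": 0,"az": 0,"dx": 0,"dy": 0,"dz": 0.1,"hand": -1},
  {"ax": 0,"ay": 0,"az": 0,"dx": 0,"dy": 0,"dz": 0.2,"hand": -1},
  {"ax": 0,"ay": 0,"az": 0,"dx": 0,"dy": 0,"dz": 0.2,"hand": -1},
  {"ax": 0,"ay": 0,"az": 0,"dx": 0,"dy": 0,"dz": 0.2,"hand": -1},
  {"ax": 0,"ay": 0,"az": 0,"dx": 0,"dy": 0,"dz": 0.3,"hand": -1},
  {"ax": 0,"ay": 0,"az": 0,"dx": 0,"dy": 0,"dz": 0.3,"hand": -1},
  {"ax": 0,"ay": 0,"az": 0,"dx": 0,"dy": 0,"dz": 0.2,"hand": -1},
  {"ax": 0,"ay": 0,"az": 0,"dx": 0,"dy": 0,"dz": 0,"hand": -1},
])

```text
clock: 16.43
eef_pos: [0.4298, 0.0064, 0.1889]
orientation: [3.14, -0.008, 0.143]
contact_force: [-0.5, 0.5, 0.6]
opening: 0.0914
```

```bash
python3 - <<'E'
from h import *
o=arm.observe();print(o["eef_pos"],o["contact_force"],o["opening"],o["clock"])
c=optics.camera("scene");cv2.imwrite("pics/s13.png",cv2.resize(c["color"][90:290,290:490],(600,600),interpolation=cv2.INTER_CUBIC))
E
```

```text
[0.42982013 0.00643856 0.18891482] [-0.52663419  0.45039667  0.63409622] 0.09136920484339761 16.4333
```

View pics/s13.png

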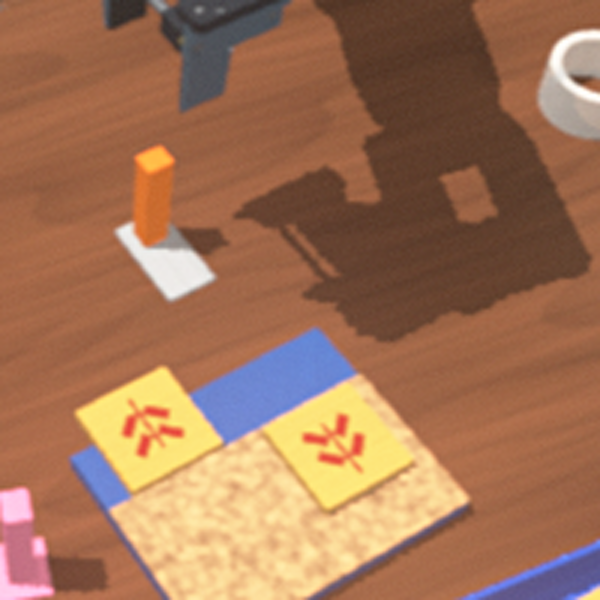

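The lifter stands free and upright at crop (155,200), the turned lid lies on the cork at (338,448), and the other lid is in place at (148,432). One measurement, then I hand in.

```bash
python3 - <<'E'
from h import *
c=optics.camera("scene")
O=np.array([.643,-.0195]);y=.145;u=np.array([np.cos(y),np.sin(y)]);v=np.array([-u[1],u[0]])
Q=np.mean([onz(c,290+a/3,90+b/3,.028)[:2] for a,b in[(262,432),(358,380),(414,463),(330,511)]],0)
print("lid",(Q-O)@u,(Q-O)@v)
Q=np.mean([onz(c,290+a/3,90+b/3,.024)[:2] for a,b in[(75,412),(165,366),(222,440),(130,491)]],0);print("good",Q,"before (scene-ish) ~[.611 -.081]")
arm.hand_in();print(arm.observe()["clock"])
E
```

```text
lid 0.04896470562343883 0.05588148535843815
good [ 0.61036406 -0.08090585] before (scene-ish) ~[.611 -.081]
the job is handed in; nothing more can be done
the job is handed in; nothing more can be done
```

The job is handed in. I slid the orange lifter's blade under the upturned lid's overhang and swung the lid about the step line. It fell gold face up on the cork. I then stood the lifter on the table, let go and moved the gripper clear, at about 16.5 s of the 56 s allowed.

Last checks before handing in:
- **Turned lid:** its centre measured 49 mm past the step line and 56 mm to the left in the board frame. It looked flat, gold face up.
- **Other lid:** it measured (0.610, -0.081). The first top-view measurement was (0.609, -0.079), and the two cameras disagree by about 2 to 3 mm, so no shift is visible.
- **Lifter:** it stands upright and free on the table. The TCP was at 0.073 m on release, the same as when I grasped it.
- **Gripper:** it is about 0.19 m up and clear of everything in the picture.

I didn't measure the lifter's and lids' tilts; they were only judged level from the pictures. No check failed.

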